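# Work the seized stop pin loose

## Task

Two magnetic stop blocks stand on the saw table, each locked by a pin with a bar handle. The pin with the orange handle has seized: grip its handle and twist it back and forth while you pull it gently up, until it stands about 25 mm higher than before, then let go and leave it standing up. A straight or hasty pull would tear the block off its base plate, so do not lift the block, and leave the pin with the blue handle as it is.

Things in the scene. Friction and masses are not known exactly. Their poses are not given: they have to be found in the camera images.
- orange_grip (a point): Centre of the seized pin's orange bar handle, on the vertical pin axis, 70 mm over the table at first. Bar 64 mm long (this point's x), 16 thick (y: grip across it), 32 tall (z up). Below it a 13 mm neck, then the block's boss (32 mm wide) 26 mm and grey block (84 x 56) 31 mm under this point. The bar starts in mid-swing, along the block; hard stops 0.9 rad either side. Twisting takes 0.5 N m.
- orange_pin (a joint): How far the seized pin is raised, m: 0 at the start, 0.034 at its top stop. A straight pull meets about 60 N. While the handle is being twisted, either way, it follows a gentle pull if it rises no more than about 7 mm per radian of twist, so each stroke gains a few mm. It stays where it is left.
- orange_stop (a joint): How far the seized pin's block is lifted off its steel base plate (112 x 72 x 5 mm, screwed to the table), m: 0 when seated. Magnet and weight hold it with about 30 N, beyond which it lifts 1 mm for every 3 N; it returns when let go. It cannot turn or slide sideways.
- blue_grip (a point): Centre of the blue bar handle of the other stop block, same shape and size as the orange one, at least 130 mm from it. Not to be moved.

How it is judged:
At the end, for the whole second after the job is handed in: The orange-handled pin is raised at least 20 mm and stays up by itself, its block sits on its base plate (within 1.5 mm), and the blue handle is within 6 mm of where it was (value of joint orange_pin above 0.02 m and value of joint orange_stop below 0.0015 m and distance of blue_grip from where it was at the start of the episode below 0.006 m); the robot touches nothing.
It fails at once if the block of the seized pin is lifted more than 3 mm off its base plate (value of joint orange_stop above 0.003 m).
It fails at once if the blue handle is moved more than 6 mm (distance of blue_grip from where it was at the start of the episode above 0.006 m).
It also fails if it takes over 42 s, if anything falls off the work surface, if the arm or the gripper's body presses on something with over 40 N, if the wrist force passes 120 N, or if a joint passes its speed limit or range.

## Robot

A 6-joint arm with a two-finger parallel gripper is mounted at the origin on a cart in front of the work surface, level with it; the furniture and walls round the work are solid. World frame = base frame: x ahead of the robot, y to its left, z up, the work surface at z = 0. Lengths are in m, angles in rad, forces in N, time in s.
With the tool pointing down it reaches from about 0.325 to 0.875 m from the base axis. Payload 4.4 kg.
Tool frame: the origin (TCP) lies midway between the tips of the shut fingers; the grasp point (between the pads) lies 19 mm behind it; z points along the fingers, y is the direction in which the jaws open and shut (so a half turn about z gives the same grasp; the last joint's range is limited). The gripper opens to 85 mm and grips with 20 to 120 N. Pads are 22 mm wide; open, the fingers measure 114 mm over their backs; the gripper's body (76 mm by 85 mm) begins 54 mm behind the grasp point. The pads swing forward as they close: fully open they stand 13 mm farther back than shut.
Start: joints at [-1.339, 0.207, 1.542, -0, 1.393, -0.15], TCP at [0.215, -0.533, 0.231] pointing down, gripper open.
Joint ranges: [-2.73, 2.73], [-0.86, 2.22], [0.23, 2.46], [-1.11, 4.25], [0.08, 2.63], [-2.82, 2.82]. Speed limits (rad/s): [2.79, 2.79, 3.14, 3.14, 3.14, 3.14].

## Interface

Orientations are given as a rotation vector (axis times angle).
In Python, from bench import ctrl, imaging, order gives the robot as it stands.
- The arm moves only by the shell command python3 -m pendant 'ROWS'. ROWS is a JSON object of lists of equal length, an entry for each row: "linear": the shift along the tool's x, y, z in cm, a list of three; "rotation": the turn, a rotation vector about the tool's x, y, z in degrees, a list of three; "fingers": the closure, from 0 (fully open) to 1 (shut). In form: {"linear": [[dx, dy, dz], ...], "rotation": [[ax, ay, az], ...], "fingers": [fingers, ...]}. A call has exactly 8 rows; each row shifts and turns the commanded pose from where the row before left it, along the tool's axes as they then stand; what a row does not reach is not made up. A row lasts 1/10 s, in which the tool goes at most 50 mm and 8.59 degrees, less where a joint would pass 70% of its speed; a pose out of reach is approached as far as the arm can. A call with a gripper value outside its range is refused whole. The fingers move at their own pace and stop on an object; the grip force is fixed at half the most. Time passes only in rows, so rows that do not move let the fingers close, or fill a call up. It gives the time, the measured TCP pose, the force and the opening at its end, in the units of the state.
- ctrl.read_state(): the state, without advancing time (a new reading comes with each control period).
- imaging.get_image(name): name is "side" or "top"; returns (picture, depth): 400x640x3 uint8, red, green, blue; 400x640 float32, m along the optical axis (not along the pixel's ray), 0 where there is no reading.
- imaging.camera_info(name): a dict with "fx", "fy", "cx", "cy" (pixels), "k1" (the pictures are not rectified: a ray, as slopes to the right and down, at radius r is drawn at 1 + k1 r^2 times it, then the intrinsics apply), "extrinsics" (4x4, takes a point from camera to world coordinates). Camera axes: x right, y down, z forward; pixel columns grow to the right and rows downward; lengths in m; the calibration is good to about 2 mm. A picture is of the moment at which its call begins. camera_info takes no time and is no camera call.
- order.hand_in(): hands the job in, once; it reports no verdict.
The state is a dict: "t": time; "q": joint angles; "qvel": joint speeds; "joint_torque": joint torques, N m; "position": TCP position; "eef_rot": TCP orientation; "ft_force": force on the tool from outside, world axes, zero at the start; "moment": the same for the moment, N m; "grip_width": finger opening in m.
Only numpy, scipy, OpenCV 4.12 (cv2) and the standard library are available. Lean on these libraries where they do the work, as an engineer would, in place of code of your own. Each camera call takes 0.05 s, during which the arm holds its last target. There are 200 camera calls.

## Working session

There is one attempt and no reset: what is moved stays moved. The work goes in short steps, Python scripts to look and compute and a shell command to move; the robot and the scene stay as the last step left them, time stands still between calls to the robot, and variables do not carry over. Pictures are saved under pics/ and viewed, about 8 in all and at most 12, crops included, and the job is handed in when it is done.

```bash
mkdir -p pics; ls; cat > h.py <<'E'
import numpy as np, cv2
from bench import ctrl, imaging, order
from scipy.spatial.transform import Rotation as R
def snap(n,f=None):
    im,d=imaging.get_image(n)
    if f: cv2.imwrite(f'pics/{f}.png',cv2.cvtColor(im,cv2.COLOR_RGB2BGR))
    return im,d
def rays(n,uv):
    c=imaging.camera_info(n)
    K=np.array([[c['fx'],0,c['cx']],[0,c['fy'],c['cy']],[0,0,1]])
    p=cv2.undistortPoints(np.array(uv,float).reshape(-1,1,2),K,np.array([c['k1'],0,0,0.]))[:,0]
    E=np.array(c['extrinsics']); return E[:3,3], np.c_[p,np.ones(len(p))]@E[:3,:3].T
def plane(n,uv,z):
    o,d=rays(n,uv); return o+d*((z-o[2])/d[:,2])[:,None]
def depthpts(n,uv,dep):
    o,d=rays(n,uv); return o+d*np.array([dep[int(v),int(u)] for u,v in uv])[:,None]
E
python3 - <<'E'
from h import *
for n in('top','side'): snap(n,n+'0'); print(n,imaging.camera_info(n)['extrinsics'])
print(ctrl.read_state())
E
```

```text
pics
top [[-1.74441639e-02 -9.97183701e-01  7.29408499e-02  4.89545587e-01]
 [-9.99847585e-01  1.73456974e-02 -1.98322853e-03  2.01536070e-01]
 [ 7.12433253e-04 -7.29643284e-02 -9.97334297e-01  9.29063089e-01]
 [ 0.00000000e+00  0.00000000e+00  0.00000000e+00  1.00000000e+00]]
side [[-0.99432248 -0.05369002  0.09187049  0.46905901]
 [-0.1062914   0.54166966 -0.83384418  0.91514047]
 [-0.00499434 -0.83887506 -0.54430111  0.55590311]
 [ 0.          0.          0.          1.        ]]
{'t': 0.1, 'q': array([-1.33847962e+00,  2.07391221e-01,  1.54282070e+00, -7.29864957e-06,
        1.39351589e+00, -1.50512342e-01]), 'qvel': array([ 0.00024867, -0.00099913, -0.00290784,  0.00028972,  0.00125963,
        0.00129095]), 'joint_torque': array([-3.27697026e-04, -3.84089291e+01, -2.92548269e+01, -2.18284758e-04,
        4.87366371e-03, -9.49579231e-06]), 'position': array([ 0.21460844, -0.53270207,  0.23020528]), 'eef_rot': array([-3.08212043e+00, -5.97277192e-01,  1.48316198e-04]), 'ft_force': array([0.00649505, 0.70151278, 0.10174067]), 'moment': array([0.03533639, 0.01981303, 0.02256527]), 'grip_width': 0.0854717298064862}
```

View pics/top0.png

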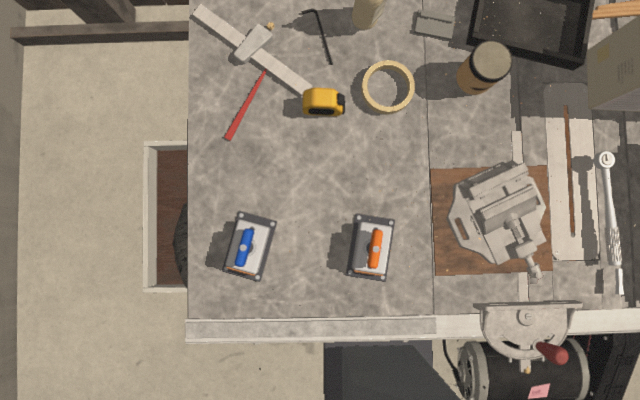

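View pics/side0.png

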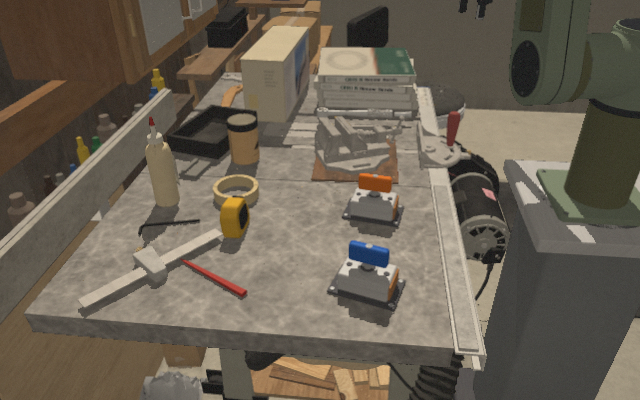

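The top view shows the orange bar at about (375,248) and the blue one at (245,247). The vise is to the right of the orange block, around (500,220). Next I measure the bar from its mask in both views.

```bash
cat >> h.py <<'E'
def mask(im,col):
    h=cv2.cvtColor(im,cv2.COLOR_RGB2HSV)
    m=cv2.inRange(h,(5,170,120),(18,255,255)) if col=='o' else cv2.inRange(h,(105,150,60),(125,255,255))
    return m
def blobs(m,amin=60):
    cs,_=cv2.findContours(m,cv2.RETR_EXTERNAL,cv2.CHAIN_APPROX_NONE)
    return [c for c in cs if cv2.contourArea(c)>amin]
E
python3 - <<'E'
from h import *
im,d=snap('top'); ims,ds=snap('side')
for col in 'ob':
  for n,I,D in(('top',im,d),('side',ims,ds)):
    m=mask(I,col)
    for c in blobs(m):
      b=cv2.boundingRect(c)
      mm=np.zeros_like(m); cv2.drawContours(mm,[c],-1,255,-1)
      v,u=np.nonzero(mm); P=depthpts(n,np.c_[u,v],D)
      top=P[np.abs(P[:,2]-.086)<.005]
      print(col,n,b,cv2.contourArea(c),'z',np.percentile(P[:,2],[5,50,95]).round(4),len(top))
      if len(top)>20:
        (cx,cy),wh,a=r=cv2.minAreaRect((top[:,:2]*1000).astype(np.float32)); print('  rect',r, 'mean',top.mean(0).round(4), 'eig',end=' ')
        w,V=np.linalg.eigh(np.cov(top[:,:2].T)); print(V[:,1], np.degrees(np.arctan2(V[1,1],V[0,1])))
# things near the orange block: heights
o=depthpts('top',[(u,v) for v in range(160,300,20) for u in range(400,560,20)],d)[:,2].reshape(7,-1); print(o.round(3))
print(plane('top',[(440,220)],0.1))
E
```

```text
o top (369, 248, 11, 20) 112.5 z [0.0825 0.0852 0.0878] 137
  rect ((440.80609130859375, 106.248779296875), (14.339451789855957, 30.13624382019043), 80.62274169921875) mean [0.439  0.107  0.0853] eig [-0.99162278  0.12916759] 172.5785068484582
o top (372, 230, 10, 17) 111.5 z [0.0832 0.0855 0.088 ] 132
  rect ((472.7093811035156, 100.77799987792969), (14.81216812133789, 26.351882934570312), 86.3191146850586) mean [0.4731 0.1008 0.0855] eig [-0.98620678  0.16551791] 170.4726779839521
o side (359, 173, 33, 19) 431.5 z [0.0603 0.0761 0.0873] 161
  rect ((457.16180419921875, 104.74710083007812), (14.334884643554688, 61.40049743652344), 80.30875396728516) mean [0.4568 0.1059 0.0852] eig [-0.98434239  0.17626702] 169.84760057714152
b top (235, 229, 18, 37) 253.5 z [0.0797 0.0854 0.088 ] 280
  rect ((462.1637878417969, 317.3508605957031), (15.4736967086792, 61.300270080566406), 73.0443344116211) mean [0.4614 0.3171 0.0855] eig [-0.95975865  0.28082617] 163.69048083012714
b side (349, 241, 40, 26) 630.5 z [0.0605 0.0762 0.0873] 246
  rect ((463.30145263671875, 320.38348388671875), (12.436793327331543, 60.73352813720703), 73.51097869873047) mean [0.463  0.3217 0.085 ] eig [-0.96137893  0.27522819] 164.02438663771335
[[-0.002 -0.    -0.001  0.002  0.    -0.002 -0.001 -0.   ]
 [-0.001  0.001  0.004  0.008  0.059  0.089  0.083  0.006]
 [ 0.    -0.001  0.008  0.015  0.041  0.087  0.089  0.019]
 [ 0.002 -0.001  0.007  0.006  0.068  0.069  0.035  0.018]
 [-0.002  0.003  0.004  0.016  0.018  0.044  0.058  0.042]
 [ 0.002 -0.001  0.008  0.007  0.006  0.042  0.006  0.008]
 [ 0.002 -0.003  0.003  0.002 -0.002  0.002 -0.001  0.001]]
[[ 4.99895382e-01 -1.38814032e-04  1.00000000e-01]]
```

```bash
cat >> h.py <<'E'
def togo(target,yaw=None):
    s=ctrl.read_state(); M=R.from_rotvec(s['eef_rot'])
    print('t',round(s['t'],2),'pos',s['position'].round(4),'F',s['ft_force'].round(1),'M',s['moment'].round(2),'w',round(s['grip_width'],4),'q',s['q'].round(2))
    print(' lin cm',(M.inv().apply(np.array(target)-s['position'])*100).round(2), 'xdir',M.apply([1,0,0]).round(3),'zdir',M.apply([0,0,1]).round(4))
    if yaw is not None:
        T=R.from_matrix(np.c_[[np.cos(yaw),np.sin(yaw),0],[np.sin(yaw),-np.cos(yaw),0],[0,0,-1]])
        print(' rot deg',np.degrees((M.inv()*T).as_rotvec()).round(2))
E
python3 - <<'E'
from h import *
togo([.4568,.1045,.231],np.radians(169.8))
for n in('top','side'):
  im,d=snap(n)
  uv=[(u,v) for v in range(2,400,3) for u in range(2,640,3) if d[v,u]>0]
  P=depthpts(n,uv,d)
  for y in np.arange(-.65,.2,.08):
    xs=.2146+(y+.5327)*.38
    k=(abs(P[:,1]-y)<.04)&(abs(P[:,0]-xs)<.12); print(n,y.round(2),k.sum(),P[k,2].max().round(3) if k.any() else '')
E
```

```text
t 0.2 pos [ 0.2147 -0.5329  0.2305] F [-0.4  0.2 -0.4] M [ 0.02  0.01 -0.01] w 0.0857 q [-1.34  0.21  1.54 -0.    1.39 -0.15]
 lin cm [ 4.627e+01 -5.008e+01  4.000e-02] xdir [0.928 0.374 0.   ] zdir [-4.0e-04  1.5e-03 -1.0e+00]
 rot deg [-2.0000e-02 -1.2000e-01 -1.4786e+02]
top -0.65 0 
top -0.57 1 -0.88
top -0.49 3 -0.116
top -0.41 410 0.003
top -0.33 392 0.036
top -0.25 406 0.047
top -0.17 620 0.101
top -0.09 649 0.092
top -0.01 671 0.019
top 0.07 643 0.088
top 0.15 675 0.087
side -0.65 0 
side -0.57 18 0.272
side -0.49 36 0.293
side -0.41 142 0.102
side -0.33 87 0.035
side -0.25 90 0.048
side -0.17 243 0.101
side -0.09 379 0.091
side -0.01 308 0.02
side 0.07 246 0.089
side 0.15 458 0.088
```

Path is clear at z≈0.23. I'll translate first, then turn.

```bash
Z='' 
python3 -m pendant '{"linear":[[1.5,-1.6,0],[2.5,-2.7,0],[2.9,-3.15,0],[2.9,-3.15,0],[2.9,-3.15,0],[2.9,-3.15,0],[2.9,-3.15,0],[2.9,-3.15,0]],"rotation":[[0,0,0],[0,0,0],[0,0,0],[0,0,0],[0,0,0],[0,0,0],[0,0,0],[0,0,0]],"fingers":[0,0,0,0,0,0,0,0]}'
python3 -m pendant '{"linear":[[3,-3.2,0],[3,-3.2,0],[3,-3.2,0],[3,-3.2,0],[3,-3.2,0],[3,-3.2,0],[2.9,-3.2,0],[2.5,-2.7,0]],"rotation":[[0,0,0],[0,0,0],[0,0,0],[0,0,0],[0,0,0],[0,0,0],[0,0,0],[0,0,0]],"fingers":[0,0,0,0,0,0,0,0]}'
python3 -m pendant '{"linear":[[0,0,0],[0,0,0],[0,0,0],[0,0,0],[0,0,0],[0,0,0],[0,0,0],[0,0,0]],"rotation":[[0,0,-6],[0,0,-8],[0,0,-8],[0,0,-8],[0,0,-8],[0,0,-8],[0,0,-8],[0,0,-8]],"fingers":[0,0,0,0,0,0,0,0]}'
python3 -m pendant '{"linear":[[0,0,0],[0,0,0],[0,0,0],[0,0,0],[0,0,0],[0,0,0],[0,0,0],[0,0,0]],"rotation":[[0,0,-8],[0,0,-8],[0,0,-8],[0,0,-8],[0,0,-8],[0,0,-8],[0,0,-8],[0,0,-8]],"fingers":[0,0,0,0,0,0,0,0]}'
python3 -c "
from h import *
togo([.4568,.1045,.12],np.radians(169.8))"
```

```text
t: 1.1
position: [0.3269, -0.2367, 0.2314]
eef_rot: [3.084, 0.597, 0.001]
ft_force: [1.3, 0.4, 1.1]
grip_width: 0.0858
t: 1.9
position: [0.4503, 0.0843, 0.2315]
eef_rot: [-3.084, -0.6, -0.001]
ft_force: [0.4, -1.3, 0.3]
grip_width: 0.0852
t: 2.7
position: [0.4498, 0.082, 0.2313]
eef_rot: [2.33, 2.108, 0.0]
ft_force: [0.3, -0.5, 0.6]
grip_width: 0.0853
t: 3.5
position: [0.4499, 0.082, 0.2313]
eef_rot: [0.859, 3.022, 0.0]
ft_force: [0.5, 0.1, 0.1]
grip_width: 0.0852
t 3.5 pos [0.4499 0.082  0.2313] F [0.5 0.1 0.1] M [-0.03  0.01 -0.02] w 0.0852 q [-0.01 -0.05  1.82  0.    1.37 -1.03]
 lin cm [ 0.59  2.28 11.13] xdir [-0.85   0.526 -0.   ] zdir [ 1.e-04  0.e+00 -1.e+00]
 rot deg [  0.     0.   -21.54]
```

```bash
python3 -m pendant '{"linear":[[0,0,0],[0,0,0],[0,0,0],[-0.14,1.17,0],[-0.14,1.17,0],[0,0,3],[0,0,4],[0,0,3]],"rotation":[[0,0,-7],[0,0,-7.5],[0,0,-7],[0,0,0],[0,0,0],[0,0,0],[0,0,0],[0,0,0]],"fingers":[0,0,0,0,0,0,0,0]}'
python3 - <<'E'
from h import *
togo([.4568,.1045,.055],np.radians(169.8))
a,_=snap('top');b,_=snap('side')
o=np.hstack([cv2.resize(a[160:310,280:480],None,fx=2,fy=2),cv2.resize(b[80:230,270:470],None,fx=2,fy=2)])
cv2.imwrite('pics/c1.png',o[:,:,::-1])
E
```

```text
t: 4.3
position: [0.4566, 0.1056, 0.1296]
eef_rot: [-0.291, -3.127, -0.0]
ft_force: [-0.3, 0.9, -0.0]
grip_width: 0.0855
t 4.3 pos [0.4566 0.1056 0.1296] F [-0.3  0.9 -0. ] M [-0.02  0.    0.03] w 0.0855 q [ 0.04  0.1   1.9   0.    1.15 -1.34]
 lin cm [-0.04 -0.11  7.46] xdir [-0.983  0.185  0.001] zdir [-6.e-04  3.e-04 -1.e+00]
 rot deg [ 0.01 -0.04 -0.43]
```

View pics/c1.png

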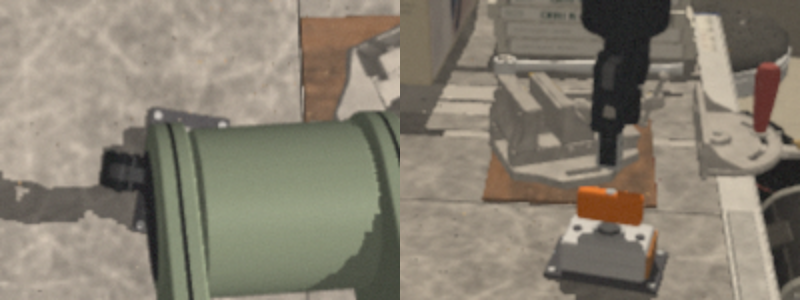

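Side view: the near finger hangs at about (607,165) in the crop, over the middle of the orange bar at (610,205). The arm hides the bar in the top view. I'll descend and close.

```bash
python3 -m pendant '{"linear":[[0,-0.1,2],[0,0,2],[0,0,1.4],[0,0,1],[0,0,0.8],[0,0,0],[0,0,0],[0,0,0]],"rotation":[[0,0,-0.4],[0,0,0],[0,0,0],[0,0,0],[0,0,0],[0,0,0],[0,0,0],[0,0,0]],"fingers":[0,0,0,0,0,0.2,0.4,0.5]}'
python3 -m pendant '{"linear":[[0,0,0],[0,0,0],[0,0,0],[0,0,0],[0,0,0],[0,0,0],[0,0,0],[0,0,0]],"rotation":[[0,0,0],[0,0,0],[0,0,0],[0,0,0],[0,0,0],[0,0,0],[0,0,0],[0,0,0]],"fingers":[0.6,0.65,0.7,0.75,0.8,0.85,0.9,1]}'
python3 - <<'E'
from h import *
togo([.4568,.1045,.055],np.radians(169.8))
E
```

```text
t: 5.2
position: [0.4576, 0.1036, 0.0601]
eef_rot: [0.278, 3.128, 0.0]
ft_force: [0.3, 0.1, -0.3]
grip_width: 0.0441
t: 6.0
position: [0.4566, 0.1023, 0.0596]
eef_rot: [-0.278, -3.129, 0.004]
ft_force: [-1.4, -5.5, 3.4]
grip_width: 0.0152
t 6.0 pos [0.4566 0.1023 0.0596] F [-1.4 -5.5  3.4] M [-0.82  0.3  -0.04] w 0.0152 q [ 0.04  0.21  1.94 -0.    0.99 -1.36]
 lin cm [0.02 0.22 0.46] xdir [-0.984  0.176  0.   ] zdir [-7.0e-04 -2.3e-03 -1.0e+00]
 rot deg [-0.14 -0.02  0.06]
```

```bash
python3 -m pendant '{"linear":[[0,0,0],[0,0,0],[0,-0.15,0],[0,0,0.3],[0,0,0.3],[0,0,0],[0,0,0],[0,0,0]],"rotation":[[0,0,0],[0,0,0],[0,0,0],[0,0,0],[0,0,0],[0,0,0],[0,0,0],[0,0,0]],"fingers":[0.6,0.6,0.6,0.6,0.6,0.7,0.8,1]}'
python3 -m pendant '{"linear":[[0,0,0],[0,0,0],[0,0,0],[0,0,0],[0,0,0],[0,0,0],[0,0,0],[0,0,0]],"rotation":[[0,0,0],[0,0,0],[0,0,0],[0,0,0],[0,0,0],[0,0,0],[0,0,0],[0,0,0]],"fingers":[1,1,1,1,1,1,1,1]}'
python3 - <<'E'
from h import *
togo([.4568,.1045,.055],np.radians(169.8))
a,_=snap('side')
cv2.imwrite('pics/c2.png',cv2.resize(a[80:230,270:470],None,fx=3,fy=3,interpolation=2)[:,:,::-1])
E
```

```text
t: 6.8
position: [0.4563, 0.102, 0.0532]
eef_rot: [-0.278, -3.129, 0.0]
ft_force: [-0.7, -0.2, -0.9]
grip_width: 0.0151
t: 7.6
position: [0.4564, 0.102, 0.0532]
eef_rot: [-0.278, -3.129, 0.0]
ft_force: [-0.6, -0.6, -0.6]
grip_width: 0.0153
t 7.6 pos [0.4564 0.102  0.0532] F [-0.6 -0.6 -0.6] M [ 0.05  0.16 -0.08] w 0.0153 q [ 0.03  0.22  1.95  0.    0.98 -1.36]
 lin cm [ 0.    0.25 -0.18] xdir [-0.984  0.177  0.   ] zdir [-3.e-04  0.e+00 -1.e+00]
 rot deg [-0.   -0.02  0.03]
```

View pics/c2.png

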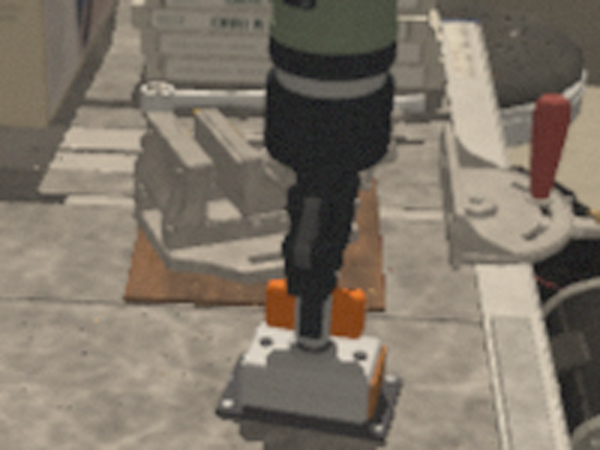

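Grip is centred (finger at 315, bar ends 267 to 364) and the forces are near zero. First twist stroke, with gentle lift.

```bash
python3 -m pendant '{"linear":[[0,0,0],[0,0,-0.03],[0,0,-0.05],[0,0,-0.05],[0,0,-0.05],[0,0,-0.05],[0,0,-0.02],[0,0,0]],"rotation":[[0,0,5],[0,0,6],[0,0,6],[0,0,6],[0,0,6],[0,0,6],[0,0,3],[0,0,0]],"fingers":[1,1,1,1,1,1,1,1]}'
python3 -c "
from h import *
togo([.4564,.102,.0532],np.radians(169.8))"
```

```text
t: 8.45
position: [0.4566, 0.1024, 0.0555]
eef_rot: [1.28, 2.869, 0.001]
ft_force: [1.6, 1.1, -4.8]
grip_width: 0.0152
t 8.45 pos [0.4566 0.1024 0.0555] F [ 1.6  1.1 -4.8] M [ 0.4  -0.16  0.44] w 0.0152 q [ 0.04  0.21  1.95  0.    0.98 -0.7 ]
 lin cm [-0.02 -0.04  0.23] xdir [-0.668  0.744  0.   ] zdir [ 3.e-04  4.e-04 -1.e+00]
 rot deg [ 3.000e-02  1.000e-02 -3.789e+01]
```

```bash
python3 -m pendant '{"linear":[[0,0,0],[0,0,-0.03],[0,0,-0.055],[0,0,-0.055],[0,0,-0.055],[0,0,-0.055],[0,0,-0.055],[0,0,-0.05]],"rotation":[[0,0,-4],[0,0,-6],[0,0,-6],[0,0,-6],[0,0,-6],[0,0,-6],[0,0,-6],[0,0,-6]],"fingers":[1,1,1,1,1,1,1,1]}'
python3 -m pendant '{"linear":[[0,0,-0.05],[0,0,-0.055],[0,0,-0.055],[0,0,-0.05],[0,0,-0.03],[0,0,-0.02],[0,0,0],[0,0,0]],"rotation":[[0,0,-6],[0,0,-6],[0,0,-6],[0,0,-6],[0,0,-4],[0,0,-4],[0,0,0],[0,0,0]],"fingers":[1,1,1,1,1,1,1,1]}'
python3 - <<'E'
from h import *
togo([.4564,.102,.0532],np.radians(169.8))
a,_=snap('side')
cv2.imwrite('pics/c3.png',cv2.resize(a[80:230,270:470],None,fx=3,fy=3,interpolation=2)[:,:,::-1])
E
```

```text
t: 9.25
position: [0.4563, 0.1019, 0.0589]
eef_rot: [-0.055, -3.141, -0.001]
ft_force: [0.4, 0.1, -4.5]
grip_width: 0.0152
t: 10.05
position: [0.4564, 0.1015, 0.0616]
eef_rot: [0.806, -3.036, 0.001]
ft_force: [0.8, -2.4, -4.7]
grip_width: 0.0154
t 10.05 pos [0.4564 0.1015 0.0616] F [ 0.8 -2.4 -4.7] M [-0.48 -0.16 -0.44] w 0.0154 q [ 0.03  0.2   1.94 -0.    1.   -2.06]
 lin cm [-0.03  0.04  0.84] xdir [-0.868 -0.496  0.001] zdir [-3.e-04 -6.e-04 -1.e+00]
 rot deg [-3.000e-02 -2.000e-02  3.994e+01]
```

View pics/c3.png

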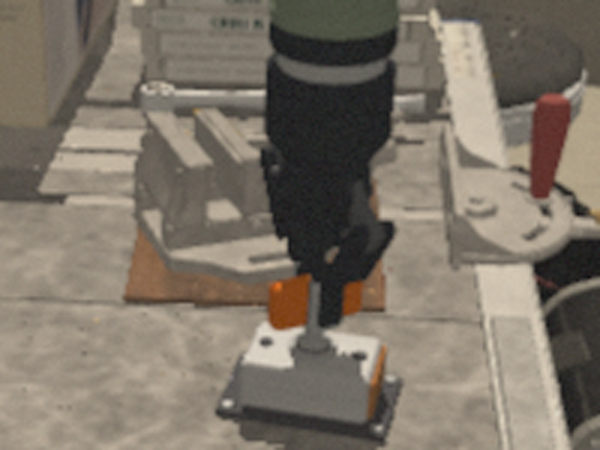

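The side view shows the pin's neck lengthened under the handle (315,290 to 340) and the block seated. That is about 8 mm gained, so I continue.

```bash
python3 -m pendant '{"linear":[[0,0,0],[0,0,-0.03],[0,0,-0.055],[0,0,-0.055],[0,0,-0.055],[0,0,-0.055],[0,0,-0.055],[0,0,-0.055]],"rotation":[[0,0,4],[0,0,6],[0,0,6],[0,0,6],[0,0,6],[0,0,6],[0,0,6],[0,0,6]],"fingers":[1,1,1,1,1,1,1,1]}'
python3 -m pendant '{"linear":[[0,0,-0.055],[0,0,-0.055],[0,0,-0.055],[0,0,-0.055],[0,0,-0.04],[0,0,-0.02],[0,0,0],[0,0,0]],"rotation":[[0,0,6],[0,0,6],[0,0,6],[0,0,6],[0,0,4],[0,0,4],[0,0,0],[0,0,0]],"fingers":[1,1,1,1,1,1,1,1]}'
python3 -c "
from h import *
togo([.4564,.102,.0532],np.radians(169.8))"
```

```text
t: 10.9
position: [0.4563, 0.1021, 0.0654]
eef_rot: [-0.445, -3.11, 0.001]
ft_force: [0.2, 0.2, -4.6]
grip_width: 0.0155
t: 11.7
position: [0.4566, 0.1024, 0.0684]
eef_rot: [1.279, 2.87, 0.001]
ft_force: [0.3, 0.6, -3.7]
grip_width: 0.0149
t 11.7 pos [0.4566 0.1024 0.0684] F [ 0.3  0.6 -3.7] M [ 0.23 -0.18  0.47] w 0.0149 q [ 0.04  0.19  1.94  0.    1.01 -0.7 ]
 lin cm [-0.02 -0.04  1.52] xdir [-0.669  0.744  0.   ] zdir [ 3.e-04  4.e-04 -1.e+00]
 rot deg [ 3.000e-02  0.000e+00 -3.783e+01]
```

```bash
python3 -m pendant '{"linear":[[0,0,0],[0,0,-0.03],[0,0,-0.055],[0,0,-0.055],[0,0,-0.055],[0,0,-0.055],[0,0,-0.055],[0,0,-0.055]],"rotation":[[0,0,-4],[0,0,-6],[0,0,-6],[0,0,-6],[0,0,-6],[0,0,-6],[0,0,-6],[0,0,-6]],"fingers":[1,1,1,1,1,1,1,1]}'
python3 -m pendant '{"linear":[[0,0,-0.055],[0,0,-0.055],[0,0,-0.055],[0,0,-0.055],[0,0,-0.03],[0,0,-0.02],[0,0,0],[0,0,0]],"rotation":[[0,0,-6],[0,0,-6],[0,0,-6],[0,0,-6],[0,0,-4],[0,0,-4],[0,0,0],[0,0,0]],"fingers":[1,1,1,1,1,1,1,1]}'
python3 -m pendant '{"linear":[[0,0,0],[0,0,-0.03],[0,0,-0.05],[0,0,-0.05],[0,0,-0.05],[0,0,-0.05],[0,0,-0.05],[0,0,-0.05]],"rotation":[[0,0,4],[0,0,6],[0,0,6],[0,0,6],[0,0,6],[0,0,6],[0,0,6],[0,0,6]],"fingers":[1,1,1,1,1,1,1,1]}'
python3 - <<'E'
from h import *
togo([.4564,.102,.0532],np.radians(169.8))
E
```

```text
t: 12.5
position: [0.4563, 0.1019, 0.0718]
eef_rot: [-0.055, -3.14, -0.001]
ft_force: [1.1, -0.8, -4.3]
grip_width: 0.0152
t: 13.3
position: [0.4564, 0.1016, 0.0745]
eef_rot: [0.806, -3.036, 0.001]
ft_force: [0.4, -2.8, -4.6]
grip_width: 0.0151
t: 14.1
position: [0.4563, 0.1021, 0.0778]
eef_rot: [-0.446, -3.11, 0.001]
ft_force: [1.5, -1.5, -4.5]
grip_width: 0.0149
t 14.1 pos [0.4563 0.1021 0.0778] F [ 1.5 -1.5 -4.5] M [-0.08 -0.1   0.5 ] w 0.0149 q [ 0.04  0.17  1.93 -0.    1.03 -1.25]
 lin cm [-0.01 -0.01  2.46] xdir [-0.96   0.281  0.   ] zdir [-3.e-04 -4.e-04 -1.e+00]
 rot deg [-0.03 -0.01 -6.11]
```

```bash
python3 -m pendant '{"linear":[[0,0,-0.05],[0,0,-0.04],[0,0,0],[0,0,0],[0,0,0],[0,0,0],[0,0,0],[0,0,0]],"rotation":[[0,0,6],[0,0,5],[0,0,0],[0,0,0],[0,0,0],[0,0,0],[0,0,0],[0,0,0]],"fingers":[1,1,1,1,1,1,1,1]}'
python3 - <<'E'
from h import *
togo([.4564,.102,.0532],np.radians(169.8))
a,d=snap('side')
cv2.imwrite('pics/c4.png',cv2.resize(a[80:230,270:470],None,fx=3,fy=3,interpolation=2)[:,:,::-1])
v,u=np.nonzero(mask(a,'o')); k=(abs(u-375)<25)&(abs(v-180)<25)
print('orange z',np.percentile(depthpts('side',np.c_[u,v][k],d)[:,2],[5,50,95]).round(4))
E
```

```text
t: 14.9
position: [0.4564, 0.1022, 0.0788]
eef_rot: [-0.737, -3.054, -0.0]
ft_force: [-0.3, 0.7, -3.4]
grip_width: 0.0151
t 14.9 pos [0.4564 0.1022 0.0788] F [-0.3  0.7 -3.4] M [ 0.17 -0.02  0.47] w 0.0151 q [ 0.03  0.17  1.93  0.    1.03 -1.06]
 lin cm [-0.01 -0.02  2.56] xdir [-0.89   0.456  0.   ] zdir [-2.e-04  3.e-04 -1.e+00]
 rot deg [ 1.000e-02 -2.000e-02 -1.695e+01]
orange z [0.0848 0.0985 0.1128]
```

View pics/c4.png

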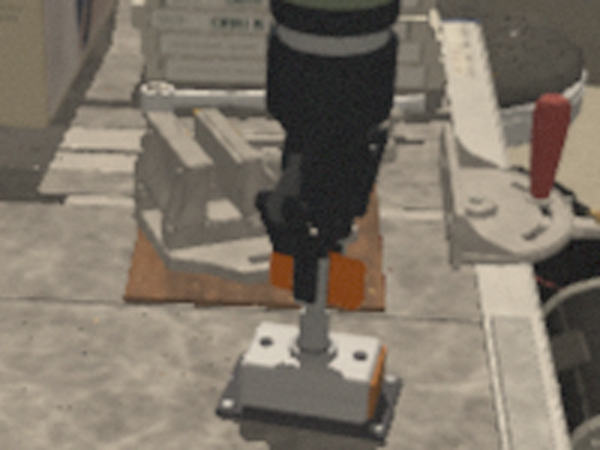

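The handle stands about 25 mm up and the block is seated. Release and back off straight up.

```bash
python3 -m pendant '{"linear":[[0,0,0],[0,0,0],[0,0,0],[0,0,0],[0,0,0],[0,0,0],[0,0,0],[0,0,0]],"rotation":[[0,0,0],[0,0,0],[0,0,0],[0,0,0],[0,0,0],[0,0,0],[0,0,0],[0,0,0]],"fingers":[0.8,0.7,0.6,0.4,0.2,0,0,0]}'
python3 -m pendant '{"linear":[[0,0,0],[0,0,0],[0,0,-1],[0,0,-2],[0,0,-3],[0,0,-3],[0,0,-3],[0,0,-2]],"rotation":[[0,0,0],[0,0,0],[0,0,0],[0,0,0],[0,0,0],[0,0,0],[0,0,0],[0,0,0]],"fingers":[0,0,0,0,0,0,0,0]}'
python3 - <<'E'
from h import *
togo([.4564,.102,.0532])
a,d=snap('side')
cv2.imwrite('pics/c5.png',cv2.resize(a[80:320,270:470],None,fx=2.5,fy=2.5,interpolation=2)[:,:,::-1])
for col,(cu,cv_) in (('o',(375,180)),('b',(369,254))):
  v,u=np.nonzero(mask(a,col)); k=(abs(u-cu)<25)&(abs(v-cv_)<22)
  P=depthpts('side',np.c_[u,v][k],d);print(col,P.mean(0).round(4),np.percentile(P[:,2],[5,50,95]).round(4),cv2.boundingRect(np.c_[u,v][k].astype(np.int32)))
E
```

```text
t: 15.75
position: [0.4565, 0.102, 0.0788]
eef_rot: [-0.738, -3.054, -0.0]
ft_force: [-0.3, 0.2, 1.1]
grip_width: 0.0855
t: 16.55
position: [0.4576, 0.1021, 0.2222]
eef_rot: [0.737, 3.05, 0.002]
ft_force: [0.8, -0.8, 0.1]
grip_width: 0.0854
t 16.55 pos [0.4576 0.1021 0.2222] F [ 0.8 -0.8  0.1] M [-0.01  0.02  0.02] w 0.0854 q [ 0.03 -0.02  1.81  0.    1.35 -1.06]
 lin cm [ 0.17 -0.1  16.9 ] xdir [-0.89   0.457 -0.004] zdir [ 4.3e-03  2.0e-04 -1.0e+00]
o [0.457  0.1081 0.1   ] [0.0852 0.1006 0.1129] (360, 161, 32, 21)
b [0.4635 0.326  0.0773] [0.0601 0.0762 0.0873] (349, 241, 40, 26)
```

View pics/c5.png

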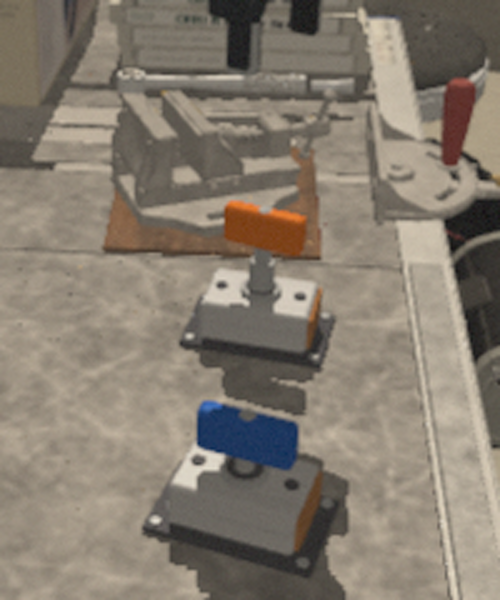

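The orange handle (265,228 in the crop) stands up on its pin with the block seated. The blue handle's box is unchanged at (349,241,40,26), and the gripper is clear. Handing in.

```bash
python3 -c "
from h import *
print(order.hand_in())"
```

```text
the job is handed in; nothing more can be done
None
```

I raised the orange-handled pin about 25 mm, let go, backed the gripper off, and handed the job in at about 16.6 s; hand-in gave no verdict. I gripped the bar across its middle, after one re-grip to centre it and get lower. I twisted it back and forth, at most about 40° either side, while lifting about 5 mm per radian.

Last checks, from the final side view unless noted:
- **Pin height:** the top of the orange bar measured z ≈ 0.113 m, against 0.087 m at the start. The gripper had moved 25.6 mm up by its own position reading. The pin stayed up after release.
- **Block:** it looks seated on its base plate. I judged this by eye only, but the vertical pull read at most about 5 N, well under the 30 N that holds the block.
- **Blue handle:** it covers the same pixels as at the start.
- **Gripper:** it was open about 0.11 m above the handle, with forces near zero.

No check failed. The two cameras differed by about 2 mm on the bar's position across the jaws, and the bar was about 2.5 mm off their average. The re-grip corrected that.

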